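# Shut the supply case of the slit lamp with its wing knob

## Task

Close the supply case: swing its open cover down, gently press it against its spring pins, and turn the wing knob clockwise until the hidden cam tongue has swung fully home behind the frame edge, firmly against its stop but not forced, so that the cover stays shut when you let go. Leave the things standing around the case alone.

Things in the scene. Friction and masses are not known exactly. Their poses are not given: they have to be found in the camera images.
- case: light grey open-topped instrument case fixed to the table, 195 x 170 mm, rim 100 mm high; origin under its centre on the table, x from the cover's free front edge towards the hinge, z up. The cover's hinge line runs along the case's y at x = +90 mm, z = 100 mm.
- cover (a joint): angle of the white cover plate (183 mm from hinge to front edge, 168 mm wide, 6 mm thick), rad: 0 lying on the rim, positive = front edge raised. A stiff hinge (0.25 N m) keeps it where it is left.
- cover_front (a point): point on top of the cover, 17 mm behind the middle of its front edge, 166 mm from the hinge line; a free flat place to push the cover down. Axes as the cover: x towards the hinge, z out of its top.
- knob (a joint): angle of the wing knob on the cover, rad, grows clockwise seen from above; starts at 0 to 0.25 (tongue tucked along the cover's -y). The tongue meets the catch's ramp at 0.45 to 0.95, passes a crest, then meets a firm stop somewhere between 0.95 and 1.6. The catch is adjustable, unmeasured and differs each time: feel for the stop. Only the last 0.08 rad before it holds; with less the tongue slips back.
- knob_grip (a point): on the axis of the black wing knob, 130 mm from the hinge line, 24 mm above the cover's top and 10 mm below the wing's top. Axes turn with the knob: y along the wing (46 mm long), x across it (12 mm thick); it can be gripped across or by its two ends, z up along the knob's axis. Wing height 28 mm, beginning 6 mm above the cover, with a disc 28 mm across beneath it.
- drops: white dropper bottle, 32 mm across, 75 mm high, origin under its centre; to be left alone
- pot: steel pot, 72 mm across, 45 mm high, origin under its centre; to be left alone
- lens: black lens case, 52 mm across, 18 mm high, origin under its centre; to be left alone
- cover_hinge (a point): middle of the cover's hinge line, at the level of its underside. From about 0.12 rad down, two spring pins push the cover up: pressed at the knob it takes about 12 N to bring it to 0.02 rad and 15 N to the rim; let go unlatched it rises to 0.07 to 0.11 rad; latched it rests at 0.02 to 0.035 rad.
- tongue_tip (a point): middle of the ball roller (10 mm across) on the tongue's tip under the cover, 30 mm from the knob's axis. With the cover pressed below 0.015 rad the knob turns freely (0.02 N m) up to the stop, where 0.2 to 0.3 N m shows that it is home; 0.66 N m puts 22 N on the tip, the most it may bear. Pressed less, the tip must draw the cover down the ramp (up to 0.3 N m); above 0.05 rad it butts on the outside of the catch.

How it is judged (in metres and radians):
On the way:
1. the cover is swung down onto its spring pins (below 0.12 rad) with the tongue still tucked in (value of joint cover below 0.12 rad and value of joint knob below 0.6 rad), for 0.1 s.
At the end, for the whole second after the job is handed in: the cover is held shut by its tongue, at rest within 0.04 rad of the rim, with the knob turned past 0.85 rad and let go (value of joint cover below 0.04 rad and value of joint knob above 0.85 rad and velocity of joint cover below 0.02 rad/s and velocity of joint knob below 0.05 rad/s); the robot touches nothing.
It fails at once if the tongue is forced against the catch or its stop with more than 22 N (contact force between roller_c0 and catch above 22 N).
It fails at once if the cover is pressed on the rim with more than 22 N (contact force between cover_c0 and case_c0 above 22 N).
It fails at once if a thing beside the case is moved by more than 20 mm (distance of any of drops, pot, lens from where it was at the start of the episode above 0.02 m).
It also fails if it takes over 70 s, if anything falls off the work surface, if the arm or the gripper's body presses on something with over 40 N, if the wrist force passes 120 N, or if a joint passes its speed limit or range.

## Robot

A 6-joint arm with a two-finger parallel gripper is mounted at the origin on the work surface. World frame = base frame: x ahead of the robot, y to its left, z up, the work surface at z = 0. Lengths are in m, angles in degrees, forces in N, time in s.
With the tool pointing down it reaches from about 0.275 to 0.975 m from the base axis. Payload 8.4 kg.
Tool frame: the origin (TCP) lies midway between the tips of the shut fingers; the grasp point (between the pads) lies 19 mm behind it; z points along the fingers, y is the line along which they close (so a half turn about z gives the same grasp; the last joint's range is limited). The gripper opens to 92 mm and grips with 3 to 60 N. Pads are 20 mm wide; open, the fingers measure 128 mm over their backs; the gripper's body (75 mm by 189 mm) begins 69 mm behind the grasp point.
Start: joints at [63.232, 20.225, 93.587, -0, 66.188, -0.138], TCP at [0.28, 0.559, 0.215] pointing down, gripper open.
Joint ranges: [-150.9, 150.9], [-52.94, 120.26], [3.33, 152.33], [-74.26, 254.26], [0, 154.13], [-172.89, 172.89]. Speed limits (degrees/s): [127.2, 127.2, 159.86, 180, 180, 180].

## Interface

Orientations are given as [roll, pitch, yaw] about the fixed x, y, z axes, in that order (R = Rz(yaw) Ry(pitch) Rx(roll)).
In Python, from cell import env, eyes, workorder gives the robot as it stands.
- The arm moves only by the tool drive_tool, never from a script. Its argument "motion" is a list of rows, each an object with "travel": the shift along the tool's x, y, z in units of 0.15 m (1.0 is 0.15 m), a list of three; "twist": the turn, a rotation vector about the tool's x, y, z in units of 2 rad (1.0 is 2 rad), a list of three. A call has 1 to 12 rows; each row is the pose to reach, as a shift and turn from the pose commanded when the call began, along the tool's axes at that moment; what a row does not reach only later rows make up. A row lasts 1/10 s, in which the tool goes at most 50 mm and 8.59 degrees, less where a joint would pass 70% of its speed; a pose out of reach is approached as far as the arm can. A call with a number of a shift or a turn outside -1 to 1 is refused whole. A call with a gripper value outside its range is refused whole. "fingers" is the opening, from -1 (shut) to 1 (fully open), set as the call begins (left out, the last holds). The fingers move at their own pace and stop on an object; "newtons" is the grip in N (left out, the last holds). Time passes only in rows, so rows that repeat a pose let the fingers close. It gives the time, the measured TCP pose, the force, the opening and the grip force at its end, in the units of the state.
- env.get_obs(): the state, without advancing time (a new reading comes with each control period).
- eyes.capture(name): name is "side" or "top"; returns (picture, depth): 384x512x3 uint8, blue, green, red; 384x512 float32, m along the optical axis (not along the pixel's ray), 0 where there is no reading.
- eyes.camera_info(name): a dict with "intrinsics" (3x3 intrinsics, pixels), "eye" and "attitude" of the camera in the world. Camera axes: x right, y up, looking along -z (the intrinsics and any distortion apply to the point x, -y, -z); pixel columns grow to the right and rows downward; lengths in m; the calibration is good to about 2 mm. A picture is of the moment at which its call begins. camera_info takes no time and is no camera call.
- workorder.finish_job(): hands the job in; it is judged then, once.
Trained networks look in the newest picture that a camera, given by its name, has taken for a name from the list of things; names that differ only in an ending like _2 or _b are one class to them, and where a whole thing is asked for, a point or a joint stands for the part that bears it (a point fixed in the world has none). Each returns a list of dicts, best first, with "p" (0 to 1); they miss things now and then, are a little off and sometimes report something else, mostly with a low value. They report only what shows in the picture. A call takes as long as a camera call.
- eyes.search_frame(target, camera): "rect" ([centre column, centre row, width, height] in pixels, round what is visible of it).
- eyes.outline_of(target, camera): "mask" (384x512 bool, what is visible of it) and "rect" ([centre column, centre row, width, height] in pixels, round what is visible of it).
The state is a dict: "time": time; "qpos": joint angles; "qd": joint speeds; "joint_torque": joint torques, N m; "position": TCP position; "ee_rot": TCP orientation; "wrist_force": force on the tool from outside, world axes, zero at the start; "ft_torque": the same for the moment, N m; "width": finger opening in m; "grip_force": force on a finger pad.
Only numpy, scipy, OpenCV 4.12 (cv2) and the standard library are available. Lean on these libraries where they do the work, as an engineer would, in place of code of your own. Each camera call takes 0.05 s, during which the arm holds its last target. There are 200 camera calls.

## Working session

There is one attempt and no reset: what is moved stays moved. The work goes in short steps, Python scripts to look and compute and a tool call to move; the robot and the scene stay as the last step left them, time stands still between calls to the robot, and variables do not carry over. Pictures are saved under pics/ and viewed, at most 10 in all, crops included, and the job is handed in when it is done.

Besides the shell and the picture viewer there is one more tool, called after "Request:" as name([rows], argument=value, ...), one row to a line, values as JSON. drive_tool: Moves the arm, as the interface text tells. Its arguments: {"type":"object","properties":{"motion":{"type":"array","items":{"type":"object","properties":{"travel":{"type":"array","items":{"type":"number","minimum":-1,"maximum":1}},"twist":{"type":"array","items":{"type":"number","minimum":-1,"maximum":1}}}}},"fingers":{"type":"number"},"newtons":{"type":"number"}},"required":["motion"]}

```bash
mkdir -p pics; cat > h.py <<'E'
import numpy as np, cv2
from scipy.spatial.transform import Rotation as Ro
from cell import env, eyes, workorder
def info(n):
    i=eyes.camera_info(n); A=np.array(i['attitude'])
    return np.array(i['intrinsics']),np.array(i['eye']),A
def rot(A):
    if A.shape==(3,3): return A
    if A.size==4: raise Exception('quat?')
    return Ro.from_euler('xyz',A,degrees=True).as_matrix()
def cloud(n,depth):
    K,e,A=info(n);R=rot(A)
    v,u=np.mgrid[:384,:512]
    x=(u-K[0,2])/K[0,0]*depth;y=(v-K[1,2])/K[1,1]*depth
    P=np.stack([x,-y,-depth],-1)@R.T+e
    P[depth==0]=np.nan
    return P
E
python3 - <<'E'
from h import *
o=env.get_obs();print(o)
ims=[]
for n in('side','top'):
    print({k:np.array(v).tolist() for k,v in eyes.camera_info(n).items()})
    p,d=eyes.capture(n);np.save(n+'.npy',d);ims.append(p)
    P=cloud(n,d)
    for t in('case','cover','knob','drops','pot','lens'):
        r=eyes.outline_of(t,n)
        for q in r[:2]:
            m=q['mask'];pp=P[m];pp=pp[~np.isnan(pp[:,0])]
            print(n,t,round(q['p'],2),np.round(q['rect']),np.round(np.median(pp,0),3) if len(pp) else 0, np.round(np.percentile(pp,3,0),3),np.round(np.percentile(pp,97,0),3))
            np.save(f'm_{n}_{t}.npy',r[0]['mask'])
cv2.imwrite('pics/a.png',cv2.resize(np.vstack(ims),(448,600)) if 0 else cv2.resize(np.hstack(ims),(800,300)))
E
```

```text
{'time': 0.0, 'qpos': array([ 6.32319427e+01,  2.02611197e+01,  9.36295860e+01, -1.31020420e-03,
        6.61869705e+01, -1.37305797e-01]), 'qd': array([-0.0534824 ,  0.02963413, -0.09463813,  0.00963232, -0.07287005,
        0.09584479]), 'joint_torque': array([-4.01417594e-03, -5.93843830e+01, -3.34217763e+01,  6.93609472e-02,
        2.33871653e-02, -1.99255342e-04]), 'position': array([0.2799303 , 0.55825017, 0.21387478]), 'ee_rot': array([-1.79922321e+02,  1.01179601e-03,  1.53369779e+02]), 'wrist_force': array([-0.21001977,  1.30117774, -0.08669071]), 'ft_torque': array([0.03140273, 0.03308351, 0.05669439]), 'grip_force': 0.0, 'width': 0.09179308291157098}
{'intrinsics': [[398.7676996515229, 0.0, 253.9979679926771], [0.0, 398.7676996515229, 197.71818617608912], [0.0, 0.0, 1.0]], 'eye': [0.21035055273963768, -0.5316667308392314, 0.5349189581748265], 'attitude': [59.80842555633864, 1.2941254947794614, -37.528671399978684]}
side case 0.91 [215. 250. 131. 131.] [ 0.51  -0.005  0.065] [ 0.423 -0.084  0.006] [0.632 0.101 0.187]
side cover 0.71 [217. 204. 123.  41.] [ 0.513 -0.002  0.
[... 637 characters left out ...]
914807664, 200.21847643014905], [0.0, 0.0, 1.0]], 'eye': [0.5186429441557692, 0.029301781923642127, 1.3079821813453723], 'attitude': [4.2985701848761915, 0.5357647107700534, -88.45898723629752]}
top case 0.81 [259. 230.  90.  93.] [0.532 0.021 0.143] [ 0.436 -0.064  0.009] [0.63  0.106 0.19 ]
top cover 0.9 [257. 231.  85.  83.] [0.534 0.022 0.15 ] [ 0.457 -0.062  0.107] [0.62  0.105 0.191]
top knob 0.74 [257. 239.  15.  15.] [0.514 0.016 0.191] [ 0.498 -0.004  0.172] [0.526 0.037 0.199]
top pot 0.96 [337. 234.  29.  29.] [ 0.536 -0.192  0.01 ] [ 0.504 -0.218  0.001] [ 0.567 -0.155  0.048]
top lens 0.76 [326. 181.  18.  22.] [ 0.671 -0.164  0.018] [ 0.65  -0.185  0.01 ] [ 0.691 -0.143  0.023]
```

View pics/a.png

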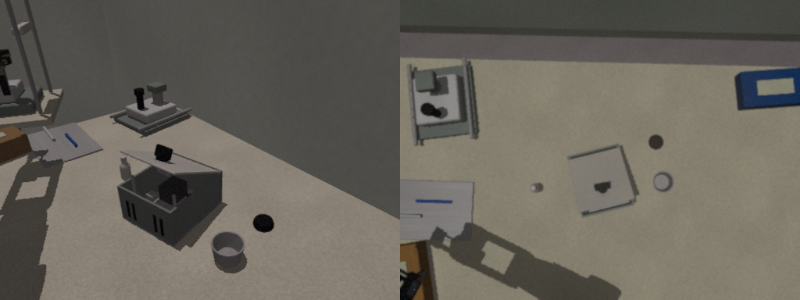

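The case sits at the centre (top view at about (600,180) of the montage), with its cover open roughly 30° and the hinge towards +x. The knob is near the front. Drops stand at +y, the pot and lens at -y. Next I'll fit the cover's pose.

```bash
python3 - <<'E'
from h import *
for n in('top','side'):
    d=np.load(n+'.npy');P=cloud(n,d)
    m=np.load(f'm_{n}_cover.npy')&~np.load(f'm_{n}_knob.npy')
    m=cv2.erode(m.astype(np.uint8),np.ones((3,3)))>0
    pp=P[m];pp=pp[~np.isnan(pp[:,0])]
    best=None;rng=np.random.default_rng(0)
    for _ in range(500):
        a,b,c=pp[rng.choice(len(pp),3,False)];nn=np.cross(b-a,c-a);l=np.linalg.norm(nn)
        if l<1e-5: continue
        nn/=l;inl=abs((pp-a)@nn)<.003
        if best is None or inl.sum()>best.sum():best=inl
    q=pp[best];c=q.mean(0);nn=np.linalg.svd(q-c,full_matrices=False)[2][2];nn*=np.sign(nn[2])
    up=-nn[:2]/np.linalg.norm(nn[:2]) # horizontal dir of ascent... 
    ang=np.arccos(nn[2]);print(n,len(pp),best.sum(),'n',nn.round(3),'angle',ang,'yaw hinge dir',np.degrees(np.arctan2(nn[1],nn[0])))
    # in-plane rect from full mask incl knob, points within plane tolerance
    M=np.load(f'm_{n}_cover.npy');w=P[M];w=w[~np.isnan(w[:,0])];w=w[abs((w-c)@nn)<.005]
    ex=np.array([nn[0],nn[1],0]);ex/=np.linalg.norm(ex);ey=np.cross([0,0,1],ex);ex=np.cross(ey,nn)
    uv=np.stack([(w-c)@ex,(w-c)@ey],1).astype(np.float32)
    print('minrect',cv2.minAreaRect(uv)); print('pct',np.percentile(uv,[1,99],axis=0).round(3).tolist())
    (cx,cy),(a,b),_=cv2.minAreaRect(uv);C=c+cx*ex+cy*ey
    H=C+ex*.0915; print('centre',C.round(3),'ex',ex.round(3),'hinge top',H.round(4),'front',(C-.0915*ex).round(3))
    K=P[np.load(f'm_{n}_knob.npy')];K=K[~np.isnan(K[:,0])];h=(K-c)@nn;k=K[(h>.012)&(h<.05)]
    kk=np.stack([(k-H)@ex,(k-H)@ey,(k-c)@nn],1);print('knob',np.percentile(kk,[3,50,97],axis=0).round(4).tolist(),cv2.minAreaRect(kk[kk[:,2]>.028][:,:2].astype(np.float32)))
    # rim points
    r=np.load(f'm_{n}_case.npy');r=P[r];r=r[abs(r[:,2]-.1)<.004]
    if len(r)>10: print('rim',len(r),cv2.minAreaRect(r[:,:2].astype(np.float32)))
E
```

```text
top 4315 3801 n [0.44  0.124 0.889] angle 0.4751186545047095 yaw hinge dir 15.777746252929601
minrect ((0.0033662766218185425, -0.00020892173051834106), (0.1679917871952057, 0.18778249621391296), 89.80207061767578)
pct [[-0.088, -0.082], [0.092, 0.082]]
centre [0.54  0.023 0.148] ex [ 0.856  0.242 -0.457] hinge top [0.6187 0.0453 0.1059] front [0.462 0.001 0.19 ]
knob [[-0.1382, -0.0202, 0.0129], [-0.1343, 0.0001, 0.0308], [-0.1261, 0.0209, 0.0365]] ((-0.1308581829071045, 0.0002996567636728287), (0.04447733238339424, 0.012895092368125916), 86.61219024658203)
rim 405 ((0.5343124866485596, 0.021639622747898102), (0.19973298907279968, 0.17002949118614197), 15.392679214477539)
side 1308 1308 n [0.437 0.117 0.892] angle 0.469008711121484 yaw hinge dir 14.938219563992469
minrect ((0.02792416512966156, 0.02331802248954773), (0.18879474699497223, 0.16698016226291656), 0.5542856454849243)
pct [[-0.066, -0.06], [0.113, 0.1]]
centre [0.543 0.02  0.147] ex [ 0.862  0.23  -0.452] hinge top [0.6214 0.0414 0.1059] front [ 0.464 -0.001  0.189]
knob [[-0.139, -0.0219, 0.013], [-0.1365, -0.0032, 0.0237], [-0.1295, 0.0215, 0.0342]] ((-0.13470695912837982, 0.0007223822176456451), (0.01214637141674757, 0.04493802785873413), 3.0484328269958496)
rim 995 ((0.53500896692276, 0.01925273984670639), (0.20246583223342896, 0.17198412120342255), 15.540902137756348)
```

Request:
drive_tool([
  {"travel": [-0.3, -0.3, -0.13]},
  {"travel": [-0.6, -0.57, -0.13]},
  {"travel": [-0.95, -0.9, -0.13]},
  {"travel": [-0.95, -0.9, -0.13]},
  {"travel": [-0.95, -0.9, -0.13]},
], fingers=-1, newtons=40)

```text
invalid input at $.motion[0]: expected keys travel, twist
```

Request:
drive_tool([
  {"travel": [-0.3, -0.3, 0]},
  {"travel": [-0.6, -0.57, 0]},
  {"travel": [-0.95, -0.9, 0]},
  {"travel": [-0.95, -0.9, 0]},
  {"travel": [-0.95, -0.9, 0]},
])

```text
invalid input at $.motion[0]: expected keys travel, twist
```

Request:
drive_tool([
  {"travel": [-0.3, -0.3, 0], "twist": [0, 0, -0.06]},
  {"travel": [-0.6, -0.57, 0], "twist": [0, 0, -0.12]},
  {"travel": [-0.95, -0.9, 0], "twist": [0, 0, -0.18]},
  {"travel": [-0.95, -0.9, 0], "twist": [0, 0, -0.24]},
  {"travel": [-0.95, -0.9, 0], "twist": [0, 0, -0.31]},
  {"travel": [-0.95, -0.9, 0], "twist": [0, 0, -0.367]},
  {"travel": [-0.95, -0.9, 0], "twist": [0, 0, -0.367]},
  {"travel": [-0.95, -0.9, 0], "twist": [0, 0, -0.367]},
])

```text
time: 1.5
position: [0.347, 0.3743, 0.2147]
ee_rot: [180.0, 0.0, -164.8]
wrist_force: [0.6, -0.4, -0.5]
width: 0.0916
grip_force: 0.0
```

Request:
drive_tool([
  {"travel": [-0.03, -0.3, -0.13], "twist": [0, 0, 0]},
  {"travel": [-0.06, -0.6, -0.13], "twist": [0, 0, 0]},
  {"travel": [-0.11, -0.95, -0.13], "twist": [0, 0, 0]},
  {"travel": [-0.11, -0.95, -0.13], "twist": [0, 0, 0]},
], fingers=-1, newtons=40)

```text
time: 1.9
position: [0.4021, 0.2375, 0.2342]
ee_rot: [-179.9, 0.0, -164.9]
wrist_force: [-0.5, 0.8, 0.1]
width: 0.062
grip_force: 0.0
```

Request:
drive_tool([
  {"travel": [-0.03, -0.3, 0], "twist": [0, 0, 0]},
  {"travel": [-0.06, -0.6, 0], "twist": [0, 0, 0]},
  {"travel": [-0.08, -0.85, 0], "twist": [0, 0, 0]},
  {"travel": [-0.08, -0.85, 0], "twist": [0, 0, 0]},
])

```text
time: 2.3
position: [0.4474, 0.119, 0.2341]
ee_rot: [-179.9, 0.0, -164.9]
wrist_force: [-0.1, 0.4, -0.8]
width: 0.0301
grip_force: 0.0
```

Request:
drive_tool([
  {"travel": [-0.01, -0.3, 0], "twist": [0, 0, 0]},
  {"travel": [-0.02, -0.6, 0], "twist": [0, 0, 0]},
  {"travel": [-0.03, -0.81, 0], "twist": [0, 0, 0]},
  {"travel": [-0.03, -0.81, 0], "twist": [0, 0, 0]},
  {"travel": [-0.03, -0.81, 0], "twist": [0, 0, 0]},
])

```text
time: 2.8
position: [0.483, 0.0063, 0.2338]
ee_rot: [180.0, -0.0, -164.7]
wrist_force: [-0.6, 0.3, -0.4]
width: 0.0004
grip_force: 0.0
```

Request:
drive_tool([
  {"travel": [0, 0, 0.15], "twist": [0, 0, 0]},
  {"travel": [0, 0, 0.3], "twist": [0, 0, 0]},
  {"travel": [0.02, 0, 0.36], "twist": [0, 0, 0]},
  {"travel": [0.04, 0, 0.42], "twist": [0, 0, 0]},
  {"travel": [0.06, 0, 0.48], "twist": [0, 0, 0]},
  {"travel": [0.09, 0, 0.54], "twist": [0, 0, 0]},
  {"travel": [0.11, 0, 0.6], "twist": [0, 0, 0]},
  {"travel": [0.12, 0, 0.65], "twist": [0, 0, 0]},
  {"travel": [0.13, 0, 0.7], "twist": [0, 0, 0]},
])

```text
time: 3.7
position: [0.464, 0.0002, 0.1286]
ee_rot: [-180.0, 0.0, -164.6]
wrist_force: [0.3, -0.7, -0.1]
width: 0.0009
grip_force: 0.1
```

Request:
drive_tool([
  {"travel": [0, 0, 0.02], "twist": [0, 0, 0]},
  {"travel": [0, 0, 0.04], "twist": [0, 0, 0]},
  {"travel": [0, 0, 0.06], "twist": [0, 0, 0]},
  {"travel": [0, 0, 0.06], "twist": [0, 0, 0]},
])

```text
time: 4.1
position: [0.4641, 0.0003, 0.1199]
ee_rot: [-180.0, -0.0, -164.6]
wrist_force: [-0.5, -0.4, 0.4]
width: 0.0003
grip_force: 0.3
```

```bash
python3 - <<'E'
from h import *
p,d=eyes.capture('side')
cv2.imwrite('pics/b.png',cv2.resize(p[120:330,100:380],None,fx=2.5,fy=2.5,interpolation=cv2.INTER_CUBIC))
print(env.get_obs()['wrist_force'])
E
```

```text
[-0.4688499  -0.64924986  0.35981119]
```

View pics/b.png

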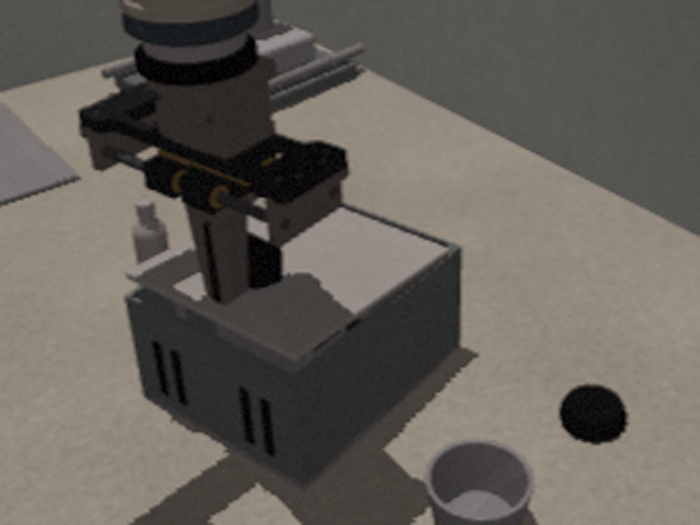

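The cover is down on its pins at about 0.09 rad, with the fingers on its front. Lift and check the knob.

Request:
drive_tool([
  {"travel": [0, 0, -0.2], "twist": [0, 0, 0]},
  {"travel": [0.15, 0, -0.5], "twist": [0, 0, 0]},
  {"travel": [0.45, 0, -0.8], "twist": [0, 0, 0]},
  {"travel": [0.8, 0, -0.8], "twist": [0, 0, 0]},
  {"travel": [0.8, 0, -0.8], "twist": [0, 0, 0]},
  {"travel": [0.8, 0, -0.8], "twist": [0, 0, 0]},
], fingers=0.5)

```text
time: 4.75
position: [0.3478, -0.0319, 0.2407]
ee_rot: [-180.0, 0.1, -164.6]
wrist_force: [-0.1, -0.5, -0.8]
width: 0.0463
grip_force: 0.0
```

```bash
python3 - <<'E'
from h import *
yaw=np.radians(15.4);ex=np.array([np.cos(yaw),np.sin(yaw),0]);ey=np.array([-ex[1],ex[0],0]);H=np.array([.621,.044,0])
ims=[]
for n in('side','top'):
    p,d=eyes.capture(n);P=cloud(n,d);ims.append(p)
    Q=np.stack([(P-H)@ex,(P-H)@ey,P[...,2]],-1)
    pl=Q[(Q[...,0]>-.11)&(Q[...,0]<-.02)&(abs(Q[...,1])<.07)&(Q[...,2]>.1)&(Q[...,2]<.125)]
    c=np.polyfit(pl[:,0],pl[:,2],1);print(n,'cover slope',-c[0],'z at hinge',c[1],len(pl))
    k=Q[(Q[...,0]>-.16)&(Q[...,0]<-.1)&(abs(Q[...,1])<.04)&(Q[...,2]>.130)&(Q[...,2]<.17)]
    print(len(k),np.percentile(k,[3,50,97],axis=0).round(4).tolist())
    for lo in(.13,.145):
        kk=k[k[:,2]>lo]
        if len(kk)>5: print(lo,cv2.minAreaRect(kk[:,:2].astype(np.float32)))
cv2.imwrite('pics/c.png',cv2.resize(ims[1][180:290,200:320],None,fx=5,fy=5,interpolation=cv2.INTER_CUBIC))
E
```

```text
side cover slope 0.08747318603884387 z at hinge 0.106345225890018 1440
291 [[-0.139, -0.0234, 0.1307], [-0.1362, -0.006, 0.1444], [-0.1271, 0.0192, 0.1524]]
0.13 ((-0.1328684687614441, -0.0009336918592453003), (0.014940767548978329, 0.04751230776309967), 0.7730070948600769)
0.145 ((-0.13200248777866364, -0.0011977702379226685), (0.04705825820565224, 0.012421464547514915), 89.34080505371094)
top cover slope 0.09249235632842426 z at hinge 0.10595211331695854 2103
110 [[-0.1382, -0.0192, 0.1318], [-0.1313, 0.0016, 0.1511], [-0.1251, 0.0225, 0.1551]]
0.13 ((-0.13139650225639343, 0.0016757696866989136), (0.0446840263903141, 0.014692812226712704), 86.33806610107422)
0.145 ((-0.1309603452682495, 0.0013900361955165863), (0.04401629790663719, 0.012051883153617382), 85.41482543945312)
```

View pics/c.png

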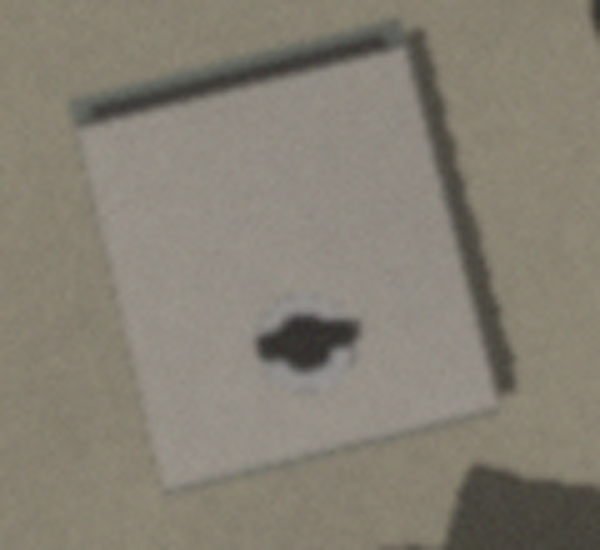

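The cover sits at 0.09 rad and the knob's wing lies along the case's y (picture (305,342)). Next I'll grip it by its ends.

Request:
drive_tool([
  {"travel": [-0.3, 0, 0], "twist": [0, 0, 0]},
  {"travel": [-0.6, 0, 0], "twist": [0, 0, 0]},
  {"travel": [-0.9, 0, 0], "twist": [0, 0, 0]},
  {"travel": [-1, 0, 0], "twist": [0, 0, 0]},
  {"travel": [-1, 0, 0.1], "twist": [0, 0, 0]},
], fingers=0.5)

```text
time: 5.35
position: [0.4971, 0.0094, 0.2249]
ee_rot: [-180.0, 0.1, -164.5]
wrist_force: [0.1, 0.0, 0.3]
width: 0.0687
grip_force: 0.0
```

Request:
drive_tool([
  {"travel": [-0.024, 0, 0.15], "twist": [0, 0, 0]},
  {"travel": [-0.024, 0, 0.35], "twist": [0, 0, 0]},
  {"travel": [-0.024, 0, 0.5], "twist": [0, 0, 0]},
  {"travel": [-0.024, 0, 0.6], "twist": [0, 0, 0]},
  {"travel": [-0.024, 0, 0.66], "twist": [0, 0, 0]},
  {"travel": [-0.024, 0, 0.66], "twist": [0, 0, 0]},
])

```text
time: 5.95
position: [0.4959, 0.0095, 0.1245]
ee_rot: [180.0, -0.2, -164.6]
wrist_force: [0.8, -0.3, 0.6]
width: 0.0687
grip_force: 0.0
```

Request:
drive_tool([
  {"travel": [0, 0, 0], "twist": [0, 0, 0]},
  {"travel": [0, 0, 0], "twist": [0, 0, 0]},
  {"travel": [0, 0, 0], "twist": [0, 0, 0]},
  {"travel": [0, 0, 0], "twist": [0, 0, 0]},
  {"travel": [0, 0, 0], "twist": [0, 0, 0]},
  {"travel": [0, 0, 0], "twist": [0, 0, 0]},
], fingers=-0.2, newtons=40)

```text
time: 6.55
position: [0.4972, 0.0091, 0.1267]
ee_rot: [-180.0, 0.1, -164.6]
wrist_force: [1.2, -2.5, 2.8]
width: 0.0456
grip_force: 40.0
```

```bash
python3 - <<'E'
from h import *
o=env.get_obs();print(o['width'],o['grip_force'],o['wrist_force'],o['ft_torque'],o['position'])
E
```

```text
0.04559373020439729 40.00130295753479 [ 1.18956345 -2.49870264  2.83488385] [-0.33995745 -0.12629364  0.06502501] [0.49715653 0.00910557 0.12666334]
```

Request:
drive_tool([
  {"travel": [0.005, 0, 0.015], "twist": [0, 0, 0]},
  {"travel": [0.01, 0, 0.03], "twist": [0, 0, 0]},
  {"travel": [0.015, 0, 0.04], "twist": [0, 0, 0]},
  {"travel": [0.015, 0, 0.05], "twist": [0, 0, 0]},
  {"travel": [0.015, 0, 0.05], "twist": [0, 0, 0]},
])

```text
time: 7.05
position: [0.4956, 0.0086, 0.1196]
ee_rot: [-180.0, 0.1, -164.6]
wrist_force: [0.2, -2.0, 10.4]
width: 0.0456
grip_force: 40.0
```

Request:
drive_tool([
  {"travel": [0.003, 0, 0.007], "twist": [0, 0, 0]},
  {"travel": [0.005, 0, 0.015], "twist": [0, 0, 0]},
  {"travel": [0.005, 0, 0.015], "twist": [0, 0, 0]},
  {"travel": [0.005, 0, 0.015], "twist": [0, 0, 0]},
])

```text
time: 7.45
position: [0.4952, 0.0085, 0.1177]
ee_rot: [-180.0, 0.2, -164.6]
wrist_force: [-1.0, -1.7, 12.3]
width: 0.0453
grip_force: 40.0
```

```bash
cat > s.py <<'E'
from h import *
o=env.get_obs();print({k:np.round(o[k],4).tolist() for k in('position','ee_rot','wrist_force','ft_torque','qpos')})
E
cat > c.py <<'E'
from h import *
yaw=np.radians(15.4);ex=np.array([np.cos(yaw),np.sin(yaw),0]);ey=np.array([-ex[1],ex[0],0]);H=np.array([.621,.044,0])
for n in('side',):
    p,d=eyes.capture(n);P=cloud(n,d)
    Q=np.stack([(P-H)@ex,(P-H)@ey,P[...,2]],-1)
    pl=Q[(Q[...,0]>-.11)&(Q[...,0]<-.02)&(abs(Q[...,1])<.07)&(Q[...,2]>.1)&(Q[...,2]<.125)]
    c=np.polyfit(pl[:,0],pl[:,2],1);print(n,'cover slope',-c[0],'z at hinge',c[1],len(pl))
E
python3 s.py; python3 c.py
```

```text
{'position': [0.4952, 0.0085, 0.1177], 'ee_rot': [-179.9557, 0.1918, -164.5832], 'wrist_force': [-1.0023, -1.7203, 12.3114], 'ft_torque': [-0.1273, -0.2374, 0.0387], 'qpos': [0.8078, 15.7539, 114.4374, 0.0072, 49.612, -104.6136]}
side cover slope 0.016196571702177868 z at hinge 0.1067176550912879 1129
```

Request:
drive_tool([
  {"travel": [0.001, 0, 0.006], "twist": [0, 0, 0]},
  {"travel": [0.002, 0, 0.012], "twist": [0, 0, 0]},
  {"travel": [0.002, 0, 0.012], "twist": [0, 0, 0]},
  {"travel": [0.002, 0, 0.012], "twist": [0, 0, 0]},
])

```text
time: 7.9
position: [0.4949, 0.0085, 0.116]
ee_rot: [-180.0, 0.2, -164.6]
wrist_force: [-1.5, -0.6, 14.9]
width: 0.0458
grip_force: 40.0
```

```bash
python3 s.py
```

```text
{'position': [0.4949, 0.0085, 0.116], 'ee_rot': [-179.9566, 0.1901, -164.5827], 'wrist_force': [-1.5146, -0.608, 14.9317], 'ft_torque': [-0.1066, -0.1343, -0.0142], 'qpos': [0.8002, 15.8759, 114.5436, 0.0078, 49.3856, -104.622]}
```

Request:
drive_tool([
  {"travel": [0, 0, 0], "twist": [0, 0, 0.03]},
  {"travel": [0, 0, 0], "twist": [0, 0, 0.06]},
  {"travel": [0, 0, 0], "twist": [0, 0, 0.09]},
  {"travel": [0, 0, 0], "twist": [0, 0, 0.12]},
  {"travel": [0, 0, 0], "twist": [0, 0, 0.15]},
  {"travel": [0, 0, 0], "twist": [0, 0, 0.15]},
  {"travel": [0, 0, 0], "twist": [0, 0, 0.15]},
], newtons=28)

```text
time: 8.6
position: [0.495, 0.0076, 0.1159]
ee_rot: [-179.9, 0.2, 178.3]
wrist_force: [-0.1, -4.8, 14.4]
width: 0.0459
grip_force: 28.0
```

```bash
python3 s.py
```

```text
{'position': [0.495, 0.0076, 0.1159], 'ee_rot': [-179.9336, 0.1944, 178.2576], 'wrist_force': [-0.0953, -4.7696, 14.3669], 'ft_torque': [-1.2033, -0.1375, 0.0337], 'qpos': [0.7661, 15.8827, 114.5429, -0.0986, 49.383, -87.4273]}
```

Request:
drive_tool([
  {"travel": [0, -0.006, 0], "twist": [0, 0, 0]},
  {"travel": [0, -0.01, 0], "twist": [0, 0, 0.02]},
  {"travel": [0, -0.01, 0], "twist": [0, 0, 0.04]},
  {"travel": [0, -0.01, 0], "twist": [0, 0, 0.06]},
  {"travel": [0, -0.01, 0], "twist": [0, 0, 0.08]},
  {"travel": [0, -0.01, 0], "twist": [0, 0, 0.1]},
  {"travel": [0, -0.01, 0], "twist": [0, 0, 0.1]},
  {"travel": [0, -0.01, 0], "twist": [0, 0, 0.1]},
])

```text
time: 9.4
position: [0.4949, 0.0069, 0.1159]
ee_rot: [180.0, 0.2, 166.8]
wrist_force: [-1.0, -0.8, 14.0]
width: 0.0454
grip_force: 28.0
```

```bash
python3 s.py;python3 c.py
```

```text
{'position': [0.4949, 0.0069, 0.1159], 'ee_rot': [179.9548, 0.1824, 166.7752], 'wrist_force': [-1.0121, -0.7945, 14.0134], 'ft_torque': [-0.3091, -0.0593, -0.027], 'qpos': [0.6301, 15.8781, 114.5506, 0.0002, 49.3834, -76.1453]}
side cover slope 0.006424136948290795 z at hinge 0.10668893055079506 1201
```

Request:
drive_tool([
  {"travel": [0, 0, 0.002], "twist": [0, 0, 0.02]},
  {"travel": [0, 0, 0.002], "twist": [0, 0, 0.04]},
  {"travel": [0, 0, 0.002], "twist": [0, 0, 0.06]},
  {"travel": [0, 0, 0.002], "twist": [0, 0, 0.08]},
  {"travel": [0, 0, 0.002], "twist": [0, 0, 0.1]},
  {"travel": [0, 0, 0.002], "twist": [0, 0, 0.12]},
  {"travel": [0, 0, 0.002], "twist": [0, 0, 0.12]},
  {"travel": [0, 0, 0.002], "twist": [0, 0, 0.12]},
])

```text
time: 10.25
position: [0.4946, 0.0064, 0.1156]
ee_rot: [180.0, 0.2, 153.0]
wrist_force: [-1.0, -3.8, 14.7]
width: 0.0458
grip_force: 28.0
```

```bash
python3 s.py
```

```text
{'position': [0.4946, 0.0064, 0.1156], 'ee_rot': [179.9773, 0.1629, 153.0457], 'wrist_force': [-0.9614, -3.8193, 14.6883], 'ft_torque': [-1.0737, 0.1091, 0.0064], 'qpos': [0.6049, 15.9015, 114.5777, -0.0728, 49.3659, -62.3934]}
```

Request:
drive_tool([
  {"travel": [-0.0024, -0.005, 0], "twist": [0, 0, 0.01]},
  {"travel": [-0.0024, -0.005, 0], "twist": [0, 0, 0.02]},
  {"travel": [-0.0024, -0.005, 0], "twist": [0, 0, 0.03]},
  {"travel": [-0.0024, -0.005, 0], "twist": [0, 0, 0.04]},
  {"travel": [-0.0024, -0.005, 0], "twist": [0, 0, 0.04]},
], newtons=24)

```text
time: 10.75
position: [0.4945, 0.0061, 0.1155]
ee_rot: [179.9, 0.1, 148.4]
wrist_force: [-0.4, -1.4, 15.1]
width: 0.0454
grip_force: 24.0
```

```bash
python3 s.py
```

```text
{'position': [0.4945, 0.0061, 0.1155], 'ee_rot': [179.9233, 0.1247, 148.4052], 'wrist_force': [-0.3637, -1.4042, 15.0984], 'ft_torque': [-0.413, 0.1287, 0.0209], 'qpos': [0.5337, 15.9014, 114.5856, -0.0018, 49.3667, -57.8704]}
```

Request:
drive_tool([
  {"travel": [0, 0, 0], "twist": [0, 0, 0.01]},
  {"travel": [0, 0, 0], "twist": [0, 0, 0.02]},
  {"travel": [0, 0, 0], "twist": [0, 0, 0.03]},
  {"travel": [0, 0, 0], "twist": [0, 0, 0.03]},
  {"travel": [0, 0, 0], "twist": [0, 0, 0.03]},
])

```text
time: 11.25
position: [0.4944, 0.006, 0.1155]
ee_rot: [179.9, 0.1, 145.0]
wrist_force: [-1.8, -1.1, 13.4]
width: 0.0458
grip_force: 24.0
```

```bash
python3 s.py
```

```text
{'position': [0.4944, 0.006, 0.1155], 'ee_rot': [179.935, 0.1148, 145.0095], 'wrist_force': [-1.773, -1.0778, 13.3825], 'ft_torque': [-0.5211, 0.2147, -0.0383], 'qpos': [0.5268, 15.9038, 114.5899, -0.0182, 49.375, -54.4709]}
```

Request:
drive_tool([
  {"travel": [0, 0, 0.001], "twist": [0, 0, 0.01]},
  {"travel": [0, 0, 0.002], "twist": [0, 0, 0.02]},
  {"travel": [0, 0, 0.002], "twist": [0, 0, 0.03]},
  {"travel": [0, 0, 0.002], "twist": [0, 0, 0.03]},
  {"travel": [0, 0, 0.002], "twist": [0, 0, 0.03]},
])

```text
time: 11.75
position: [0.4942, 0.0059, 0.1152]
ee_rot: [179.9, 0.1, 141.6]
wrist_force: [-2.9, -2.0, 15.0]
width: 0.0456
grip_force: 24.0
```

```bash
python3 s.py; python3 c.py
```

```text
{'position': [0.4942, 0.0059, 0.1152], 'ee_rot': [179.9451, 0.1028, 141.5742], 'wrist_force': [-2.9499, -2.006, 15.0105], 'ft_torque': [-0.6601, 0.2616, 0.0001], 'qpos': [0.5241, 15.9294, 114.6084, -0.0289, 49.3478, -51.0313]}
side cover slope 0.004422985967111438 z at hinge 0.1065204139813305 1479
```

Request:
drive_tool([
  {"travel": [0.0015, -0.004, 0], "twist": [0, 0, 0.01]},
  {"travel": [0.0015, -0.004, 0], "twist": [0, 0, 0.02]},
  {"travel": [0.0015, -0.004, 0], "twist": [0, 0, 0.03]},
  {"travel": [0.0015, -0.004, 0], "twist": [0, 0, 0.03]},
  {"travel": [0.0015, -0.004, 0], "twist": [0, 0, 0.03]},
])

```text
time: 12.3
position: [0.4941, 0.0057, 0.1152]
ee_rot: [179.9, 0.1, 138.1]
wrist_force: [-0.1, -1.5, 11.8]
width: 0.0456
grip_force: 24.0
```

```bash
python3 s.py
```

```text
{'position': [0.4941, 0.0057, 0.1152], 'ee_rot': [179.8948, 0.1226, 138.1264], 'wrist_force': [-0.0543, -1.5189, 11.8431], 'ft_torque': [-0.5038, -0.0149, -0.0236], 'qpos': [0.4913, 15.8915, 114.6586, -0.0064, 49.2885, -47.631]}
```

Request:
drive_tool([
  {"travel": [0, 0, 0.002], "twist": [0, 0, 0.01]},
  {"travel": [0, 0, 0.003], "twist": [0, 0, 0.02]},
  {"travel": [0, 0, 0.003], "twist": [0, 0, 0.03]},
  {"travel": [0, 0, 0.003], "twist": [0, 0, 0.03]},
  {"travel": [0, 0, 0.003], "twist": [0, 0, 0.03]},
])

```text
time: 12.8
position: [0.494, 0.0056, 0.115]
ee_rot: [179.9, 0.1, 134.7]
wrist_force: [-1.9, -1.6, 16.8]
width: 0.0457
grip_force: 24.0
```

```bash
python3 s.py; python3 c.py
```

```text
{'position': [0.494, 0.0056, 0.115], 'ee_rot': [179.9034, 0.1164, 134.698], 'wrist_force': [-1.8501, -1.6276, 16.8441], 'ft_torque': [-0.6281, 0.343, -0.0041], 'qpos': [0.4889, 15.9085, 114.6733, -0.0212, 49.2677, -44.1953]}
side cover slope 0.00548418082378915 z at hinge 0.10636017918042738 1434
```

Request:
drive_tool([
  {"travel": [0, 0, 0], "twist": [0, 0, 0.01]},
  {"travel": [0, 0, 0], "twist": [0, 0, 0.02]},
  {"travel": [0, 0, 0], "twist": [0, 0, 0.03]},
  {"travel": [0, 0, 0], "twist": [0, 0, 0.03]},
  {"travel": [0, 0, 0], "twist": [0, 0, 0.03]},
])

```text
time: 13.35
position: [0.4939, 0.0055, 0.1149]
ee_rot: [179.9, 0.1, 131.3]
wrist_force: [-2.5, -2.8, 17.2]
width: 0.0455
grip_force: 24.0
```

```bash
python3 s.py
```

```text
{'position': [0.4939, 0.0055, 0.1149], 'ee_rot': [179.9151, 0.1091, 131.2648], 'wrist_force': [-2.4743, -2.7566, 17.2382], 'ft_torque': [-0.6797, 0.3851, -0.0005], 'qpos': [0.4842, 15.9084, 114.6774, -0.0359, 49.2786, -40.7573]}
```

Request:
drive_tool([
  {"travel": [0, -0.004, -0.002], "twist": [0, 0, 0.01]},
  {"travel": [0, -0.004, -0.002], "twist": [0, 0, 0.02]},
  {"travel": [0, -0.004, -0.002], "twist": [0, 0, 0.03]},
  {"travel": [0, -0.004, -0.002], "twist": [0, 0, 0.03]},
  {"travel": [0, -0.004, -0.002], "twist": [0, 0, 0.03]},
])

```text
time: 13.85
position: [0.4937, 0.0054, 0.1151]
ee_rot: [179.9, 0.1, 127.8]
wrist_force: [-0.2, -0.8, 12.7]
width: 0.0457
grip_force: 24.0
```

```bash
python3 s.py
```

```text
{'position': [0.4937, 0.0054, 0.1151], 'ee_rot': [179.8677, 0.1028, 127.8164], 'wrist_force': [-0.174, -0.8005, 12.7423], 'ft_torque': [-0.4328, 0.0497, -0.049], 'qpos': [0.4505, 15.8685, 114.7143, -0.0019, 49.2495, -37.3648]}
```

Request:
drive_tool([
  {"travel": [0, 0, 0.001], "twist": [0, 0, 0.01]},
  {"travel": [0, 0, 0.001], "twist": [0, 0, 0.02]},
  {"travel": [0, 0, 0.001], "twist": [0, 0, 0.03]},
  {"travel": [0, 0, 0.001], "twist": [0, 0, 0.03]},
  {"travel": [0, 0, 0.001], "twist": [0, 0, 0.03]},
])

```text
time: 14.35
position: [0.4936, 0.0053, 0.115]
ee_rot: [179.9, 0.1, 124.4]
wrist_force: [-1.1, -2.0, 14.2]
width: 0.0461
grip_force: 24.0
```

```bash
python3 s.py
```

```text
{'position': [0.4936, 0.0053, 0.115], 'ee_rot': [179.8761, 0.0948, 124.3804], 'wrist_force': [-1.0513, -2.0223, 14.199], 'ft_torque': [-0.5103, 0.1297, -0.0106], 'qpos': [0.445, 15.8707, 114.7227, -0.0125, 49.251, -33.9273]}
```

Request:
drive_tool([
  {"travel": [0, 0, 0], "twist": [0, 0, 0.01]},
  {"travel": [0, 0, 0], "twist": [0, 0, 0.02]},
  {"travel": [0, 0, 0], "twist": [0, 0, 0.03]},
  {"travel": [0, 0, 0], "twist": [0, 0, 0.03]},
  {"travel": [0, 0, 0], "twist": [0, 0, 0.03]},
])

```text
time: 14.85
position: [0.4934, 0.0052, 0.115]
ee_rot: [179.9, 0.1, 120.9]
wrist_force: [-1.9, -2.1, 14.1]
width: 0.0454
grip_force: 24.0
```

```bash
python3 s.py
```

```text
{'position': [0.4934, 0.0052, 0.115], 'ee_rot': [179.8921, 0.0834, 120.9449], 'wrist_force': [-1.9305, -2.1125, 14.0997], 'ft_torque': [-0.6303, 0.3297, 0.0113], 'qpos': [0.4423, 15.8709, 114.7284, -0.0226, 49.2655, -30.488]}
```

Request:
drive_tool([
  {"travel": [0, -0.003, 0], "twist": [0, 0, 0.01]},
  {"travel": [0, -0.003, 0], "twist": [0, 0, 0.02]},
  {"travel": [0, -0.003, 0], "twist": [0, 0, 0.03]},
  {"travel": [0, -0.003, 0], "twist": [0, 0, 0.03]},
  {"travel": [0, -0.003, 0], "twist": [0, 0, 0.03]},
])

```text
time: 15.35
position: [0.4933, 0.0051, 0.115]
ee_rot: [179.9, 0.1, 117.5]
wrist_force: [-0.1, -1.1, 14.0]
width: 0.0459
grip_force: 24.0
```

```bash
python3 s.py; python3 c.py
```

```text
{'position': [0.4933, 0.0051, 0.115], 'ee_rot': [179.8549, 0.0768, 117.5016], 'wrist_force': [-0.0785, -1.0524, 14.0472], 'ft_torque': [-0.4977, 0.1613, 0.031], 'qpos': [0.4224, 15.8433, 114.7642, -0.0031, 49.2284, -27.0773]}
side cover slope 0.009838116145081066 z at hinge 0.10621313354234152 1366
```

Request:
drive_tool([
  {"travel": [0, 0, 0.002], "twist": [0, 0, 0.01]},
  {"travel": [0, 0, 0.002], "twist": [0, 0, 0.02]},
  {"travel": [0, 0, 0.002], "twist": [0, 0, 0.03]},
  {"travel": [0, 0, 0.002], "twist": [0, 0, 0.03]},
  {"travel": [0, 0, 0.002], "twist": [0, 0, 0.03]},
])

```text
time: 15.9
position: [0.4932, 0.0051, 0.1148]
ee_rot: [179.9, 0.1, 114.1]
wrist_force: [-2.3, -0.6, 17.2]
width: 0.0459
grip_force: 24.0
```

```bash
python3 s.py; python3 - <<'E'
from h import *
p,d=eyes.capture('side')
cv2.imwrite('pics/d.png',cv2.resize(p[170:260,140:260],None,fx=5,fy=5,interpolation=cv2.INTER_CUBIC))
E
```

```text
{'position': [0.4932, 0.0051, 0.1148], 'ee_rot': [179.8693, 0.074, 114.0953], 'wrist_force': [-2.2721, -0.6124, 17.1816], 'ft_torque': [-0.4705, 0.4407, 0.2135], 'qpos': [0.4238, 15.8514, 114.7758, -0.0202, 49.2234, -23.6584]}
```

View pics/d.png

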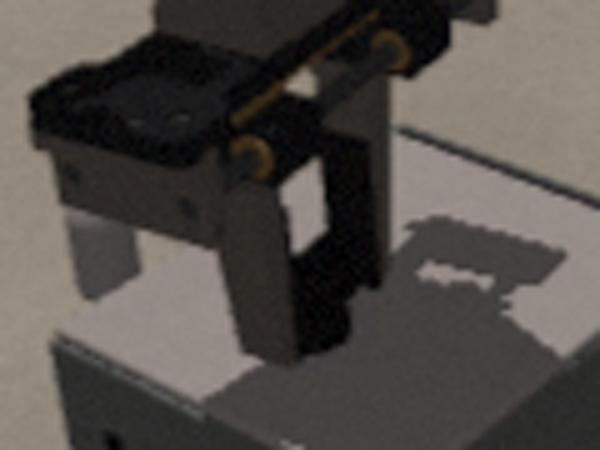

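The knob has turned with the gripper (wing now along the case's x, at (330,250)), and a 0.21 N m reaction shows the stop. I'll nudge it slightly to confirm.

Request:
drive_tool([
  {"travel": [0, 0, 0], "twist": [0, 0, 0.003]},
  {"travel": [0, 0, 0], "twist": [0, 0, 0.005]},
  {"travel": [0, 0, 0], "twist": [0, 0, 0.005]},
])

```text
time: 16.25
position: [0.4931, 0.005, 0.1148]
ee_rot: [179.9, 0.1, 113.5]
wrist_force: [-2.5, -0.8, 16.8]
width: 0.046
grip_force: 24.0
```

```bash
python3 s.py
```

```text
{'position': [0.4931, 0.005, 0.1148], 'ee_rot': [179.8747, 0.0741, 113.527], 'wrist_force': [-2.5336, -0.8194, 16.7941], 'ft_torque': [-0.5104, 0.4262, 0.3414], 'qpos': [0.4245, 15.8528, 114.7774, -0.0251, 49.2255, -23.0862]}
```

Request:
drive_tool([
  {"travel": [0, 0, -0.005], "twist": [0, 0, -0.003]},
  {"travel": [0, 0, -0.01], "twist": [0, 0, -0.003]},
  {"travel": [0, 0, -0.014], "twist": [0, 0, -0.003]},
  {"travel": [0, 0, -0.014], "twist": [0, 0, -0.003]},
])

```text
time: 16.65
position: [0.4932, 0.005, 0.1162]
ee_rot: [179.9, 0.1, 113.9]
wrist_force: [3.4, -0.1, 7.5]
width: 0.0456
grip_force: 24.0
```

```bash
python3 s.py; python3 c.py
```

```text
{'position': [0.4932, 0.005, 0.1162], 'ee_rot': [179.8746, 0.0748, 113.871], 'wrist_force': [3.3543, -0.0917, 7.5206], 'ft_torque': [-0.6103, -0.13, 0.307], 'qpos': [0.4239, 15.7394, 114.7104, -0.0247, 49.4055, -23.4312]}
side cover slope 0.018294856436199596 z at hinge 0.10621232306847878 1334
```

Request:
drive_tool([
  {"travel": [0, 0, -0.004], "twist": [0, 0, 0]},
  {"travel": [0, 0, -0.008], "twist": [0, 0, 0]},
  {"travel": [0, 0, -0.008], "twist": [0, 0, 0]},
])

```text
time: 17.0
position: [0.4932, 0.0051, 0.1171]
ee_rot: [179.9, 0.1, 113.9]
wrist_force: [5.1, -0.4, 2.7]
width: 0.0459
grip_force: 24.0
```

```bash
python3 s.py; python3 c.py
```

```text
{'position': [0.4932, 0.0051, 0.1171], 'ee_rot': [179.8721, 0.0677, 113.8583], 'wrist_force': [5.1108, -0.4375, 2.6754], 'ft_torque': [-0.5896, -0.4093, 0.2428], 'qpos': [0.426, 15.6642, 114.666, -0.0148, 49.5255, -23.4228]}
side cover slope 0.02474261035207617 z at hinge 0.1062072724965405 1326
```

The tongue is carrying the load, so I'll release and lift.

Request:
drive_tool([
  {"travel": [0, 0, 0], "twist": [0, 0, 0]},
  {"travel": [0, 0, 0], "twist": [0, 0, 0]},
  {"travel": [0, 0, 0], "twist": [0, 0, 0]},
  {"travel": [0, 0, 0], "twist": [0, 0, 0]},
  {"travel": [0, 0, -0.1], "twist": [0, 0, 0]},
  {"travel": [0, 0, -0.3], "twist": [0, 0, 0]},
  {"travel": [0, 0, -0.6], "twist": [0, 0, 0]},
  {"travel": [0, 0, -0.9], "twist": [0, 0, 0]},
  {"travel": [0, 0, -0.9], "twist": [0, 0, 0]},
  {"travel": [0, 0, -0.9], "twist": [0, 0, 0]},
], fingers=0.6)

```text
time: 18.05
position: [0.4922, 0.0052, 0.2523]
ee_rot: [179.9, 0.0, 113.8]
wrist_force: [0.6, 0.2, -0.3]
width: 0.0732
grip_force: 0.0
```

```bash
python3 s.py; python3 c.py;python3 - <<'E'
from h import *
p,d=eyes.capture('side')
cv2.imwrite('pics/e.png',cv2.resize(p[130:330,130:370],None,fx=2.5,fy=2.5,interpolation=cv2.INTER_CUBIC))
E
```

```text
{'position': [0.4922, 0.0052, 0.2523], 'ee_rot': [179.8999, 0.0391, 113.833], 'wrist_force': [0.5623, 0.1533, -0.3218], 'ft_torque': [-0.0325, 0.0499, -0.0146], 'qpos': [0.4224, 6.0154, 107.0177, 0.0042, 66.8594, -23.4122]}
side cover slope 0.02788881197589914 z at hinge 0.10658926575264903 1606
```

View pics/e.png

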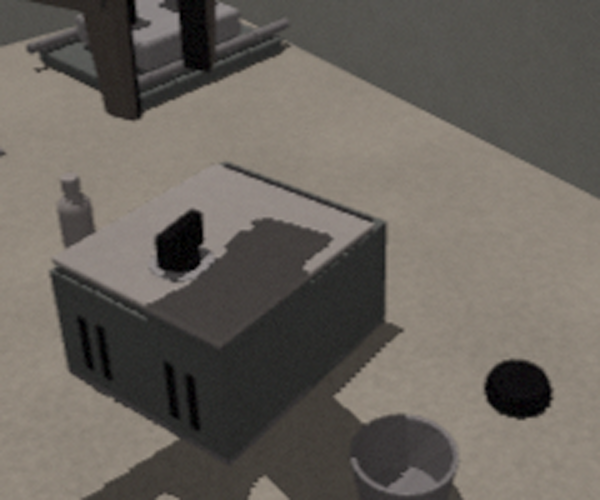

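The cover is latched at 0.028 rad, the knob is turned (180,240) and the gripper is clear. Handing in.

```bash
python3 c.py; python3 -c "
from h import *
print(workorder.finish_job())"
```

```text
side cover slope 0.027137884803824428 z at hinge 0.106673799652413 1595
the job is handed in; nothing more can be done
None
```

The case is closed and the job is handed in; the cover rests latched at about 0.027 rad, the knob met its stop after about 1.4 rad (about 0.34 N m at the wrist, a little over the 0.2–0.3 guide), and the gripper is clear; no verdict came back.

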